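# Call-out kit in order of height

### The job

Lay out the call-out kit on the aluminium strip: stand the roll of black tape, the grey relay carton, the contactor and the capacitor on the four green pads, one on each pad and centred on its cross, in order of height, with the lowest at the strip's red end and the tallest at its black end. Leave every part standing the way up it was, flat on its pad.

Things in the scene. Friction and masses are not known exactly. Their poses are not given: they have to be found in the camera images.
- black_tape: roll of black insulating tape lying flat, 65 mm across, 18 mm high, light core. Origin: centre of its underside; z up.
- relay_box: small grey carton, 44 mm (its x) by 56 mm (its y), 34 mm high. Origin: centre of its underside; z up.
- contactor: electrical contactor standing: dark lower block 70 mm (its x) by 45 mm (its y) and 45 mm high, with a lighter upper block 44 by 40 mm on it, 78 mm high over all. 0.31 kg. Origin: centre of its underside; z up.
- capacitor: motor capacitor, a pale upright can 48 mm across, 117 mm high with the two terminals on top. 0.21 kg. Origin: centre of its underside; z up.
- pad_a: square green rubber pad with a fine white cross at its centre, 76 x 76 mm and 2 mm thick, fixed on the strip. Origin: centre of its underside, 5 mm above the table; its top is 7 mm above the table. z up, y along the row, x across it. One of the two end pads. The row runs pad_a, pad_b, pad_c, pad_d, 100 mm from centre to centre; either end may be the red one.
- pad_b: square green rubber pad with a fine white cross at its centre, 76 x 76 mm and 2 mm thick, fixed on the strip. Origin: centre of its underside, 5 mm above the table; its top is 7 mm above the table. z up, y along the row, x across it. One of the two inner pads. The row runs pad_a, pad_b, pad_c, pad_d, 100 mm from centre to centre; either end may be the red one.
- pad_c: square green rubber pad with a fine white cross at its centre, 76 x 76 mm and 2 mm thick, fixed on the strip. Origin: centre of its underside, 5 mm above the table; its top is 7 mm above the table. z up, y along the row, x across it. One of the two inner pads. The row runs pad_a, pad_b, pad_c, pad_d, 100 mm from centre to centre; either end may be the red one.
- pad_d: square green rubber pad with a fine white cross at its centre, 76 x 76 mm and 2 mm thick, fixed on the strip. Origin: centre of its underside, 5 mm above the table; its top is 7 mm above the table. z up, y along the row, x across it. One of the two end pads. The row runs pad_a, pad_b, pad_c, pad_d, 100 mm from centre to centre; either end may be the red one.
- end_red: red plastic end block fixed across one end of the strip, 24 mm along the row, 86 mm across it, 8 mm high, its top 13 mm above the table; 56 mm from the centre of the nearest pad. It marks where the order starts. Origin: centre of its underside, 5 mm above the table.
- end_black: black plastic end block fixed across one end of the strip, 24 mm along the row, 86 mm across it, 8 mm high, its top 13 mm above the table; 56 mm from the centre of the nearest pad. It marks where the order ends. The strip itself is 90 x 440 mm, 5 mm thick, fixed to the table. Origin: centre of its underside, 5 mm above the table.

How it is judged:
At the end, for the whole second after the job is handed in: From the red end to the black end the pads carry the black tape, the relay carton, the contactor and the capacitor, each within 15 mm of its pad's centre, resting flat on the pad (underside within 4 mm of its top, tilt under 0.12 rad), the same way up as at the start, released and still (((horizontal distance between end_red and pad_a below 0.1 m and horizontal distance between black_tape and pad_a below 0.015 m and z of black_tape in the frame of pad_a between -0.002 and 0.006 m and horizontal distance between relay_box and pad_b below 0.015 m and z of relay_box in the frame of pad_b between -0.002 and 0.006 m and horizontal distance between contactor and pad_c below 0.015 m and z of contactor in the frame of pad_c between -0.002 and 0.006 m and horizontal distance between capacitor and pad_d below 0.015 m and z of capacitor in the frame of pad_d between -0.002 and 0.006 m) or (horizontal distance between end_red and pad_d below 0.1 m and horizontal distance between black_tape and pad_d below 0.015 m and z of black_tape in the frame of pad_d between -0.002 and 0.006 m and horizontal distance between relay_box and pad_c below 0.015 m and z of relay_box in the frame of pad_c between -0.002 and 0.006 m and horizontal distance between contactor and pad_b below 0.015 m and z of contactor in the frame of pad_b between -0.002 and 0.006 m and horizontal distance between capacitor and pad_a below 0.015 m and z of capacitor in the frame of pad_a between -0.002 and 0.006 m)) and angle between each of black_tape, relay_box, contactor, capacitor's own z axis and vertical below 0.12 rad and linear speed of each of black_tape, relay_box, contactor, capacitor below 0.02 m/s); the robot touches nothing.
It also fails if it takes over 104 s, if anything falls off the work surface, if the arm or the gripper's body presses on something with over 40 N, if the wrist force passes 120 N, or if a joint passes its speed limit or range.

### The arm

A 6-joint arm with a two-finger parallel gripper is mounted at the origin on a cart in front of the work surface, level with it; the furniture and walls round the work are solid. World frame = base frame: x ahead of the robot, y to its left, z up, the work surface at z = 0. Lengths are in m, angles in rad, forces in N, time in s.
With the tool pointing down it reaches from about 0.375 to 0.975 m from the base axis. Payload 3.8 kg.
Tool frame: the origin (TCP) lies where the fingers leave the gripper's body, on its centre line; the fingertips stand 73 mm ahead of it and the grasp point (between the pads) lies 54 mm ahead of it (nose_length is the distance from the TCP to the fingertips, in m); z points along the fingers, y is the line along which they close (so a half turn about z gives the same grasp; the last joint's range is limited). The gripper opens to 85 mm and grips with 20 to 120 N. Pads are 22 mm wide; open, the fingers measure 114 mm over their backs; the gripper's body (76 mm by 85 mm) begins 54 mm behind the grasp point. The pads swing forward as they close: fully open they stand 13 mm farther back than shut.
Start: joints at [-1.325, 0.264, 1.604, -0, 1.274, -0.037], TCP at [0.188, -0.648, 0.304] pointing down, gripper open.
Joint ranges: [-2.63, 2.63], [-0.94, 2.18], [0.31, 2.57], [-1.31, 4.45], [0, 2.66], [-2.55, 2.55]. Speed limits (rad/s): [2.57, 2.57, 3.14, 3.14, 3.14, 3.14].

### API

Orientations are given as a rotation vector (axis times angle).
In Python, from workcell import read_state, read_camera, calibration, finish_job, look_for, cut_out, tip_of, nose_length gives the robot as it stands.
- The arm moves only by the tool step_arm, never from a script. Its argument "targets" is a list of rows, each a list of 3 entries, a list of its own where there are three numbers: the turn, a rotation vector about the tool's x, y, z in rad, then the shift along the tool's x, y, z in mm, then the finger opening in mm, from 0 to 85.4. In form: [[[ax, ay, az], [x, y, z], grip], ...]. A call has 1 to 5 rows; each row shifts and turns the commanded pose from where the row before left it, along the tool's axes as they then stand; what a row does not reach is not made up. A row lasts 1/12 s, in which the tool goes at most 41.7 mm and 7.16 degrees, less where a joint would pass 70% of its speed; a pose out of reach is approached as far as the arm can. A call with a gripper value outside its range is refused whole. The fingers move at their own pace and stop on an object; "grip_force" is the grip in N (left out, the last holds). Time passes only in rows, so rows that do not move let the fingers close. It gives the time, the measured TCP pose, the force, the opening and the grip force at its end, in the units of the state.
- read_state(): the state, without advancing time (a new reading comes with each control period).
- read_camera(name): name is "scene" or "top"; returns the picture (384x512x3 uint8, red, green, blue); there is no depth.
- calibration(name): a dict with "camera_matrix" (3x3 intrinsics, pixels), "dist_coeffs" ([k1, k2, p1, p2, k3] as OpenCV has them; the pictures are not rectified), "R" (3x3) and "t" (3): a world point X has camera coordinates R X + t. Camera axes: x right, y down, z forward; pixel columns grow to the right and rows downward; lengths in m; the calibration is good to about 2 mm. A picture is of the moment at which its call begins. calibration takes no time and is no camera call.
- finish_job(): hands the job in; it is judged then, once.
Trained networks look in the newest picture that a camera, given by its name, has taken for a name from the list of things; names that differ only in an ending like _2 or _b are one class to them, and where a whole thing is asked for, a point or a joint stands for the part that bears it (a point fixed in the world has none). Each returns a list of dicts, best first, with "score" (0 to 1); they miss things now and then, are a little off and sometimes report something else, mostly with a low value. They report only what shows in the picture. A call takes as long as a camera call.
- look_for(camera, query): "extent" ([left, top, right, bottom] in pixels, round what is visible of it).
- cut_out(camera, query): "region" (384x512 bool, what is visible of it) and "extent" ([left, top, right, bottom] in pixels, round what is visible of it).
- tip_of(camera, query): "at" ([row, column] in pixels: a listed point, or the origin of a listed thing).
The state is a dict: "time": time; "q": joint angles; "joint_vel": joint speeds; "joint_torque": joint torques, N m; "tool_pos": TCP position; "tcp_rot": TCP orientation; "wrist_force": force on the tool from outside, world axes, zero at the start; "torque": the same for the moment, N m; "width": opening from 0.0 (shut) to 1.0 (fully open); "grip_force": force on a finger pad.
Only numpy, scipy, OpenCV 4.12 (cv2) and the standard library are available. Lean on these libraries where they do the work, as an engineer would, in place of code of your own. Each camera call takes 0.05 s, during which the arm holds its last target. There are 200 camera calls.

## Working session

There is one attempt and no reset: what is moved stays moved. The work goes in short steps, Python scripts to look and compute and a tool call to move; the robot and the scene stay as the last step left them, time stands still between calls to the robot, and variables do not carry over. Pictures are saved under pics/ and viewed, at most 14 in all, crops included, and the job is handed in when it is done.

Besides the shell and the picture viewer there is one more tool, called after "Request:" by a JSON object that holds its "name" and its "arguments", one argument or row to a line. step_arm: Moves the arm, as the interface text tells. Its arguments: {"type":"object","properties":{"targets":{"type":"array","items":{"type":"array"}},"grip_force":{"type":"number"}},"required":["targets"]}

```bash
mkdir -p pics; ls; python3 - <<'E'
from workcell import *
import cv2,numpy as np
for c in("scene","top"):
    im=read_camera(c); cv2.imwrite(f"pics/{c}0.png",im[:,:,::-1])
    k=calibration(c); print(c,k["camera_matrix"],k["dist_coeffs"],k["R"],k["t"])
    for n in("black_tape","relay_box","contactor","capacitor","pad_a","end_red","end_black"):
        print(n,[(np.round(r["extent"]).tolist(),round(r["score"],2)) for r in look_for(c,n)][:5],[(np.round(r["at"],1).tolist(),round(r["score"],2)) for r in tip_of(c,n)][:5])
s=read_state();print(s)
E
```

```text
pics
scene [[416.42541664   0.         253.36642368]
 [  0.         416.42541664 186.01561179]
 [  0.           0.           1.        ]] [0.01327261 0.         0.         0.         0.        ] [[-0.90150354 -0.43249298 -0.01553011]
 [-0.20272935  0.45373634 -0.86776964]
 [ 0.38235086 -0.77914899 -0.49672394]] [0.47905138 0.15683455 0.97017463]
black_tape [([256.0, 223.0, 280.0, 243.0], 0.91)] [([235.2, 268.2], 0.77), ([283.1, 183.2], 0.55)]
relay_box [([298.0, 179.0, 316.0, 198.0], 0.55)] [([188.3, 308.2], 0.87)]
contactor [([167.0, 250.0, 195.0, 292.0], 0.81)] [([282.1, 182.6], 0.88)]
capacitor [([301.0, 128.0, 318.0, 159.0], 0.7), ([300.0, 177.0, 318.0, 197.0], 0.62)] [([156.6, 303.5], 0.63)]
pad_a [([186.0, 219.0, 223.0, 240.0], 0.97), ([219.0, 186.0, 251.0, 204.0], 0.9), ([233.0, 172.0, 268.0, 183.0], 0.62), ([203.0, 204.0, 237.0, 223.0], 0.57)] [([211.3, 217.6], 0.9), ([225.3, 202.6], 0.86), ([179.0, 246.5], 0.85), ([192.2, 232.5], 0.82)]
end_red [([244.0, 165.0, 265.0, 172.0], 0.45)] [([167.5, 254.7], 0.69)]
end_black [([177.0, 240.0, 211.0, 247.0], 0.84)] [([243.7, 192.7], 0
[... 1058 characters left out ...]
 [([165.5, 174.2], 0.68)]
{'time': 1.5, 'q': array([-1.32488148e+00,  2.63879307e-01,  1.60399815e+00, -2.61071412e-05,
        1.27369923e+00, -3.68968013e-02]), 'joint_vel': array([-0.00161749,  0.00088359, -0.00059686, -0.00034832, -0.0007814 ,
       -0.00165168]), 'joint_torque': array([ 2.41698945e-03, -5.15048647e+01, -3.67707968e+01,  2.82833926e-04,
        1.02991304e-03, -8.90068094e-06]), 'tool_pos': array([ 0.18835576, -0.6481824 ,  0.30389468]), 'tcp_rot': array([ 3.11021594e+00,  4.42769776e-01, -3.63815776e-05]), 'wrist_force': array([-0.6322193 ,  0.26385607,  0.7703734 ]), 'torque': array([0.02214514, 0.02771071, 0.0361043 ]), 'grip_force': 0.0, 'width': 1.0000832880487898}
```

```bash
cat > h.py <<'E'
from workcell import *
import cv2,numpy as np
from scipy.spatial.transform import Rotation as Ro
def ray(c,uv):
    k=calibration(c);K=np.array(k["camera_matrix"]);d=np.array(k["dist_coeffs"]);R=np.array(k["R"]);t=np.array(k["t"])
    p=cv2.undistortPoints(np.array([[uv]],float),K,d)[0,0]
    return -R.T@t, R.T@np.array([p[0],p[1],1])
def at(c,uv,z):
    o,v=ray(c,uv); return o+v*(z-o[2])/v[2]
def proj(c,X):
    k=calibration(c)
    return cv2.projectPoints(np.atleast_2d(np.array(X,float)),cv2.Rodrigues(np.array(k["R"]))[0],np.array(k["t"]),np.array(k["camera_matrix"]),np.array(k["dist_coeffs"]))[0][:,0]
E
python3 - <<'E'
import cv2
for c,(x0,y0,x1,y1) in dict(scene=(150,110,350,310),top=(90,120,430,260)).items():
    im=cv2.imread(f"pics/{c}0.png")[y0:y1,x0:x1]
    f=min(800/(x1-x0),600/(y1-y0)); cv2.imwrite(f"pics/{c}0c.png",cv2.resize(im,None,fx=f,fy=f,interpolation=cv2.INTER_CUBIC)[:600,:800]);print(f)
from h import *
for n,uv in dict(tape=(211.7,220.3),box=(305.9,226.8),cont=(126.3,181.7),cap=(392,199.5)).items(): print(n,at("top",uv,0).round(4))
for n,uv in dict(tape=(268.2,235.2),box=(308.2,188.3),cont=(182.6,282.1),cap=(303.5,156.6)).items(): print(n,at("scene",uv,0).round(4))
for uv in ((233.4,160.7),(193.2,163),(307.6,158.9),(269,158.1),(325.4,154.1),(174.2,165.5)): print(at("top",uv,.005).round(4))
for uv in ((217.6,211.3),(202.6,225.3),(246.5,179),(232.5,192.2),(254.7,167.5),(192.7,243.7)): print(at("scene",uv,.005).round(4))
E
```

```text
3.0
2.3529411764705883
tape [0.4354 0.1267 0.    ]
box [ 0.4236 -0.123   0.    ]
cont [0.5347 0.3608 0.    ]
cap [ 0.5014 -0.3512  0.    ]
tape [0.433  0.1192 0.    ]
box [ 0.4188 -0.1435  0.    ]
cont [0.533  0.3502 0.    ]
cap [ 0.5048 -0.3427  0.    ]
[0.5975 0.0739 0.005 ]
[0.5889 0.1823 0.005 ]
[ 0.6066 -0.1265  0.005 ]
[ 0.6067 -0.0223  0.005 ]
[ 0.6209 -0.1745  0.005 ]
[0.5809 0.2333 0.005 ]
[0.5993 0.0831 0.005 ]
[0.6017 0.1564 0.005 ]
[ 0.6086 -0.112   0.005 ]
[ 0.6103 -0.0235  0.005 ]
[ 0.6188 -0.1923  0.005 ]
[0.5829 0.2324 0.005 ]
```

View pics/scene0c.png

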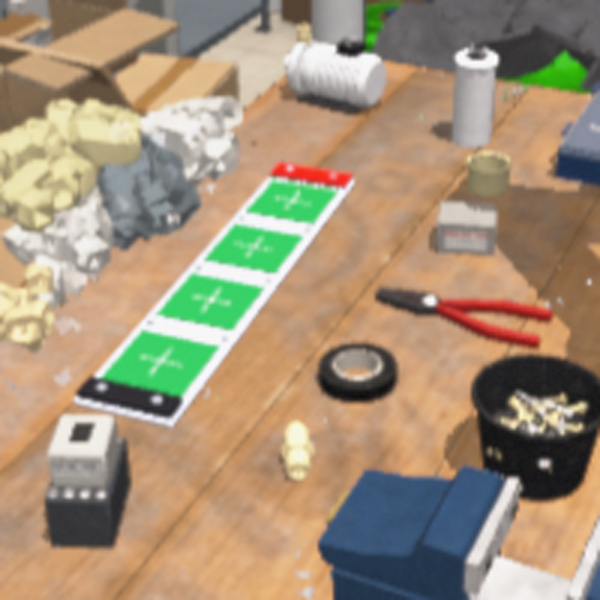

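View pics/top0c.png

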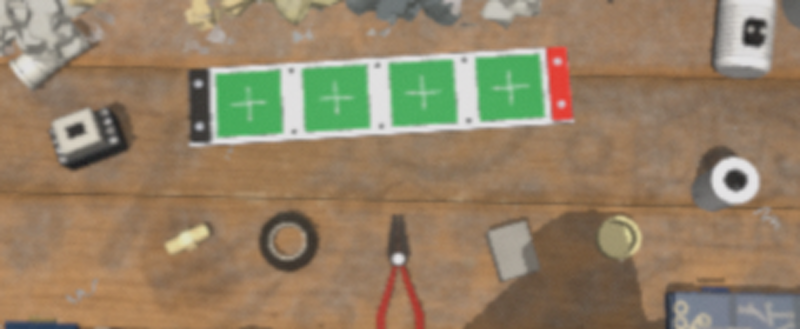

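The strip's red end is at −y (crop ~(560,85)) and the black end is at +y. The tape is at (289,240), the carton at (512,249), the contactor at (84,130) and the capacitor at (736,180), all upright. Next I'll fit the poses by silhouette in both cameras.

```bash
cat >> h.py <<'E'
from scipy.optimize import minimize
def box(a,b,z0,z1): return np.array([[x*a/2,y*b/2,z] for x in(-1,1) for y in(-1,1) for z in(z0,z1)])
def cyl(r,z0,z1): 
    th=np.linspace(0,2*np.pi,32,endpoint=False); return np.array([[r*np.cos(t),r*np.sin(t),z] for t in th for z in(z0,z1)])
M=dict(black_tape=[cyl(.0325,0,.018)],relay_box=[box(.044,.056,0,.034)],contactor=[box(.07,.045,0,.045),box(.044,.04,.045,.078)],capacitor=[cyl(.024,0,.105),cyl(.012,.105,.117)],pad=[box(.076,.076,.005,.007)])
def render(c,n,p,z=0,S=4):
    m=np.zeros((384*S,512*S),np.uint8); R=Ro.from_euler('z',p[2]).as_matrix()
    for P in M[n]:
        q=proj(c,P@R.T+[p[0],p[1],z]); h=cv2.convexHull(((q+.5)*S).astype(np.float32))
        cv2.fillConvexPoly(m,np.round(h).astype(np.int32),1)
    return m
def fit(n,masks,p0,z=0,yaw=True,S=4):
    big={c:cv2.resize(m.astype(np.uint8),None,fx=S,fy=S,interpolation=cv2.INTER_NEAREST) for c,m in masks.items()}
    def cost(v):
        p=[p0[0]+v[0]/100,p0[1]+v[1]/100,p0[2]+(v[2]/3 if yaw else 0)]; s=0
        for c,m in big.items():
            r=render(c,n,p,z); s+=1-(r&m).sum()/max((r|m).sum(),1)
        return s/len(big)
    best=None
    for y in ((-.6,0,.6) if yaw else (0,)):
        o=minimize(cost,[0,0,y*3],method='Nelder-Mead',options=dict(initial_simplex=np.array([[0,0,y*3],[1,0,y*3],[0,1,y*3],[0,0,y*3+1]]),xatol=.01,fatol=1e-4))
        if best is None or o.fun<best.fun: best=o
    v=best.x
    return np.round([p0[0]+v[0]/100,p0[1]+v[1]/100,p0[2]+(v[2]/3 if yaw else 0)],4),round(1-best.fun,3)
def mask(c,n):
    r=cut_out(c,n); return r[0]["region"] if r else None
def green(c,im):
    h=cv2.cvtColor(im,cv2.COLOR_RGB2HSV); m=cv2.inRange(h,(50,110,90),(80,255,255))
    return m
E
cat > a.py <<'E'
from h import *
ims={c:read_camera(c) for c in("top","scene")}
for n,p in dict(black_tape=(.434,.123,0),relay_box=(.421,-.13,0),contactor=(.534,.355,.2),capacitor=(.503,-.347,0)).items():
    ms={c:mask(c,n) for c in ims}
    for cs in (("top",),("scene",),("top","scene")):
        if all(ms[c] is not None for c in cs): print(n,cs,*fit(n,{c:ms[c] for c in cs},p,yaw=n in("relay_box","contactor")))
for c in ims:
    m=cv2.morphologyEx(green(c,ims[c]),cv2.MORPH_CLOSE,np.ones((5,5)) if c=="top" else np.ones((3,3)))
    _,l,st,ce=cv2.connectedComponentsWithStats(m)
    for i in range(1,len(st)):
        if st[i,4]>200:
            w=at(c,ce[i],.007); print(c,st[i,4],w.round(4), at(c,ce[i],.007).round(4)[:0], fit("pad",{c:l==i},(w[0],w[1],0)))
E
python3 a.py
```

```text
black_tape ('top',) [0.431  0.1251 0.    ] 0.769
relay_box ('top',) [ 0.4239 -0.1243 -1.338 ] 0.887
relay_box ('scene',) [ 0.421  -0.1264  0.0147] 0.82
relay_box ('top', 'scene') [ 0.423  -0.1245 -1.2372] 0.896
contactor ('top',) [0.5394 0.3515 1.9609] 0.91
contactor ('scene',) [ 0.538   0.3506 -1.1228] 0.907
contactor ('top', 'scene') [ 0.5381  0.3507 -1.1285] 0.903
capacitor ('top',) [ 0.4967 -0.3478  0.    ] 0.858
capacitor ('scene',) [ 0.4971 -0.3535  0.    ] 0.809
capacitor ('top', 'scene') [ 0.496  -0.3475  0.    ] 0.831
top 668 [ 0.6119 -0.1226  0.007 ] [] (array([ 0.612 , -0.1227, -0.0022]), np.float64(0.848))
top 665 [ 0.6037 -0.0231  0.007 ] [] (array([ 0.6039, -0.0208,  0.1099]), np.float64(0.849))
top 659 [0.5954 0.0766 0.007 ] [] (array([0.5956, 0.077 , 0.1067]), np.float64(0.839))
top 663 [0.5868 0.1761 0.007 ] [] (array([0.5859, 0.1783, 0.0313]), np.float64(0.842))
scene 251 [ 0.6116 -0.1217  0.007 ] [] (array([ 0.6138, -0.1239,  0.0435]), np.float64(0.824))
scene 306 [ 0.6031 -0.0215  0.007 ] [] (array([ 0.6061, -0.0266,  0.0493]), np.float64(0.834))
scene 378 [0.5947 0.0781 0.007 ] [] (array([0.5983, 0.0732, 0.0857]), np.float64(0.843))
scene 502 [0.5863 0.1796 0.007 ] [] (array([0.5884, 0.1764, 0.1151]), np.float64(0.895))
```

```bash
cat >> h.py <<'E'
def go(x,y,z,psi=None,s=None):
    s=s or read_state(); p=s["tool_pos"]; X=Ro.from_rotvec(s["tcp_rot"]).as_matrix()[:,0]; ps=np.arctan2(X[1],X[0])
    psi=ps if psi is None else psi
    dx,dy=x-p[0],y-p[1]
    t=-((psi-ps+np.pi)%(2*np.pi)-np.pi)
    f=lambda a:np.round(1000*np.array([dx*np.cos(a)+dy*np.sin(a),dx*np.sin(a)-dy*np.cos(a),p[2]-z]),1)
    print("t",round(s["time"],2),"pos",p.round(4),"psi",ps.round(3),"q6",s["q"][5].round(2),"w",round(s["width"],3),"gf",round(s["grip_force"],1),"F",s["wrist_force"].round(1),"| turn z",round(t,3),"shift if turned first",f(psi),"if not",f(ps),"axis tilt",X.round(3))
E
python3 - <<'E'
from h import *
for u,v,z in ((402.5,196.2,.115),(212.6,221.8,.018),(307.3,225.5,.034),(125.5,175.1,.078)): print(at("top",(u,v),z).round(4))
print(nose_length() if callable(nose_length) else nose_length)
go(.497,-.349,.27)
E
```

```text
[ 0.4924 -0.344   0.115 ]
[0.4297 0.1223 0.018 ]
[ 0.424  -0.1232  0.034 ]
[0.5376 0.341  0.078 ]
0.0726
t 2.0 pos [ 0.1883 -0.6482  0.3039] psi 0.283 q6 -0.04 w 0.997 gf 0.0 F [ 0.2 -0.1 -0.7] | turn z -0.0 shift if turned first [ 379.9 -201.2   33.9] if not [ 379.9 -201.2   33.9] axis tilt [0.96  0.279 0.   ]
```

Request:
{"name": "step_arm", "arguments": {
  "targets": [
    [[0,0,0],[34.5,-18.3,3],85],
    [[0,0,0],[34.5,-18.3,3],85],
    [[0,0,0],[34.5,-18.3,3],85],
    [[0,0,0],[34.5,-18.3,3],85],
    [[0,0,0],[34.5,-18.3,3],85]
  ]
}}

```text
time: 2.42
tool_pos: [0.3293, -0.5109, 0.2889]
tcp_rot: [3.11, 0.442, 0.0]
wrist_force: [-0.1, -0.1, 0.3]
width: 0.994
grip_force: 0.0
```

Request:
{"name": "step_arm", "arguments": {
  "targets": [
    [[0,0,0],[34.5,-18.3,3],85],
    [[0,0,0],[34.5,-18.3,3],85],
    [[0,0,0],[34.5,-18.3,3],85],
    [[0,0,0],[34.5,-18.3,3],85],
    [[0,0,0],[34.5,-18.3,3],85]
  ]
}}

```text
time: 2.83
tool_pos: [0.4697, -0.3747, 0.274]
tcp_rot: [3.11, 0.443, 0.001]
wrist_force: [0.2, -0.8, 1.3]
width: 0.996
grip_force: 0.0
```

Request:
{"name": "step_arm", "arguments": {
  "targets": [
    [[0,0,0],[34.5,-18.3,3],85],
    [[0,0,0],[0,0,0],85],
    [[0,0,0],[0,0,0],85]
  ]
}}

```text
time: 3.08
tool_pos: [0.4979, -0.3472, 0.2707]
tcp_rot: [-3.109, -0.449, 0.001]
wrist_force: [-0.4, 0.8, 0.2]
width: 0.993
grip_force: 0.0
```

```bash
python3 - <<'E'
from h import *
go(.496,-.348,.132)
im=read_camera("scene");m=cut_out("scene","capacitor"); print([(r["extent"],r["score"]) for r in m[:3]])
m2=cut_out("top","capacitor")
cv2.imwrite("pics/s1.png",cv2.resize(im[100:260,220:420],None,fx=3.5,fy=3.5,interpolation=cv2.INTER_CUBIC)[:,:,::-1])
E
```

```text
t 3.08 pos [ 0.4979 -0.3472  0.2707] psi 0.287 q6 0.63 w 0.993 gf 0.0 F [-0.4  0.8  0.2] | turn z -0.0 shift if turned first [ -2.1   0.2 138.7] if not [ -2.1   0.2 138.7] axis tilt [ 0.959  0.283 -0.   ]
[([299.6, 128.7, 315.9, 159.1], 0.93)]
```

View pics/s1.png

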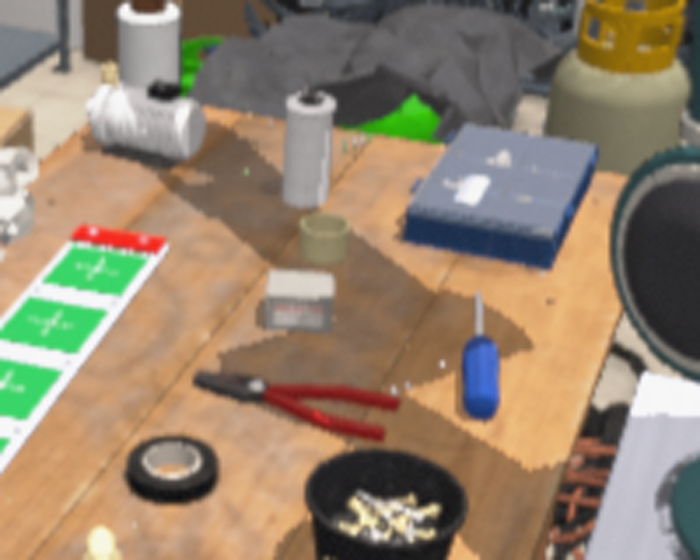

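The capacitor still stands upright at crop (310,150), and the gripper is above the crop. The position estimates agree well within the 18 mm slack, so I'll go down and grip.

Request:
{"name": "step_arm", "arguments": {
  "targets": [
    [[0,0,0],[-1,0,35],85],
    [[0,0,0],[-1,0,35],85],
    [[0,0,0],[0,0,30],85],
    [[0,0,0],[0,0,25],85],
    [[0,0,0],[0,0,13],85]
  ]
}}

```text
time: 3.65
tool_pos: [0.4917, -0.3497, 0.1292]
tcp_rot: [-3.107, -0.438, 0.006]
wrist_force: [-0.3, 0.4, -0.4]
width: 0.994
grip_force: 0.0
```

Request:
{"name": "step_arm", "arguments": {
  "targets": [
    [[0,0,0],[0,0,0],60],
    [[0,0,0],[0,0,0],45],
    [[0,0,0],[0,0,0],40],
    [[0,0,0],[0,0,0],40],
    [[0,0,0],[0,0,0],40]
  ],
  "grip_force": 35
}}

```text
time: 4.07
tool_pos: [0.4959, -0.3507, 0.1353]
tcp_rot: [3.107, 0.442, 0.004]
wrist_force: [-0.2, -0.0, 2.5]
width: 0.548
grip_force: 36.3
```

Request:
{"name": "step_arm", "arguments": {
  "targets": [
    [[0,0,0],[0,0,0],40],
    [[0,0,0],[0,0,0],40],
    [[0,0,0],[0,0,0],40]
  ]
}}

```text
time: 4.32
tool_pos: [0.496, -0.3506, 0.1352]
tcp_rot: [3.107, 0.443, 0.004]
wrist_force: [-0.1, 0.4, 6.5]
width: 0.548
grip_force: 36.4
```

```bash
python3 - <<'E'
from h import *
go(.5866,.1775,.26)
im=read_camera("scene");cv2.imwrite("pics/s2.png",cv2.resize(im[60:220,220:420],None,fx=3.5,fy=3.5,interpolation=cv2.INTER_CUBIC)[:,:,::-1])
E
```

```text
t 4.32 pos [ 0.496  -0.3506  0.1352] psi 0.283 q6 0.63 w 0.548 gf 36.4 F [-0.1  0.4  6.5] | turn z -0.0 shift if turned first [ 234.6 -481.8 -124.8] if not [ 234.6 -481.8 -124.8] axis tilt [0.96  0.279 0.002]
```

View pics/s2.png

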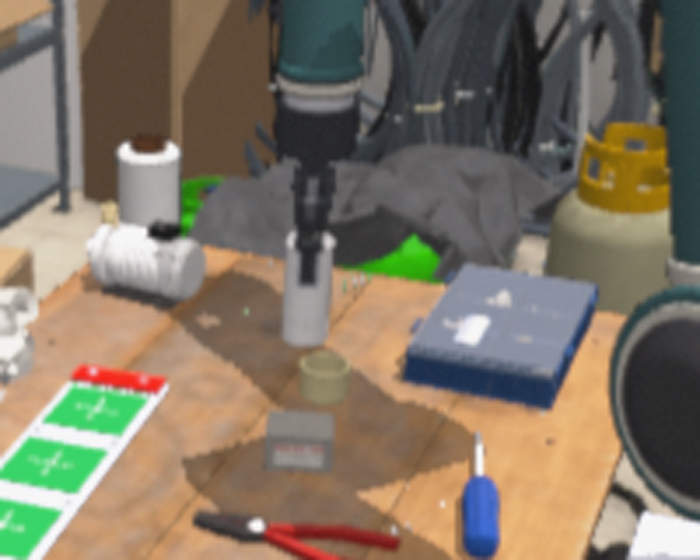

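The gripper (crop ~(315,250)) holds the can near its top, with a 46.8 mm opening, which fits the 48 mm diameter. I'll lift and carry it to the black-end pad.

Request:
{"name": "step_arm", "arguments": {
  "targets": [
    [[0,0,0],[0,0,-15],40],
    [[0,0,0],[0,0,-30],40],
    [[0,0,0],[0,0,-35],40],
    [[0,0,0],[0,0,-30],40],
    [[0,0,0],[0,0,-15],40]
  ]
}}

```text
time: 4.78
tool_pos: [0.496, -0.3502, 0.2625]
tcp_rot: [3.106, 0.443, 0.007]
wrist_force: [0.3, 0.2, -1.2]
width: 0.55
grip_force: 36.8
```

Request:
{"name": "step_arm", "arguments": {
  "targets": [
    [[0,0,0],[8,-16,0],40],
    [[0,0,0],[14,-29,0],40],
    [[0,0,0],[14,-29,0],40],
    [[0,0,0],[14,-29,0],40],
    [[0,0,0],[14,-29,0],40]
  ]
}}

```text
time: 5.2
tool_pos: [0.5189, -0.2033, 0.2576]
tcp_rot: [-3.11, -0.442, 0.001]
wrist_force: [0.6, 0.4, -1.8]
width: 0.546
grip_force: 36.9
```

Request:
{"name": "step_arm", "arguments": {
  "targets": [
    [[0,0,0],[14,-29,0],40],
    [[0,0,0],[14,-29,0],40],
    [[0,0,0],[14,-29,0],40],
    [[0,0,0],[14,-29,0],40],
    [[0,0,0],[14,-29,0],40]
  ]
}}

```text
time: 5.62
tool_pos: [0.5456, -0.0443, 0.2576]
tcp_rot: [-3.11, -0.443, 0.001]
wrist_force: [0.2, 0.3, -2.2]
width: 0.551
grip_force: 36.9
```

Request:
{"name": "step_arm", "arguments": {
  "targets": [
    [[0,0,0],[14,-29,0],40],
    [[0,0,0],[14,-29,0],40],
    [[0,0,0],[14,-29,0],40],
    [[0,0,0],[14,-29,0],40],
    [[0,0,0],[14,-29,0],40]
  ]
}}

```text
time: 6.03
tool_pos: [0.5723, 0.1144, 0.2576]
tcp_rot: [-3.11, -0.443, 0.001]
wrist_force: [0.2, -0.6, -2.3]
width: 0.544
grip_force: 36.9
```

Request:
{"name": "step_arm", "arguments": {
  "targets": [
    [[0,0,0],[14,-29,0],40],
    [[0,0,0],[12,-23,0],40],
    [[0,0,0],[4,-8,0],40],
    [[0,0,0],[0,0,0],40],
    [[0,0,0],[0,0,0],40]
  ]
}}

```text
time: 6.45
tool_pos: [0.5844, 0.1785, 0.2573]
tcp_rot: [3.109, 0.445, -0.002]
wrist_force: [0.9, -0.6, -1.7]
width: 0.546
grip_force: 36.9
```

```bash
python3 - <<'E'
from h import *
go(.5866,.1775,.145)
read_camera("top");read_camera("scene")
for c in ("top","scene"):
    m=mask(c,"capacitor")
    if m is not None: print(c,m.sum(),fit("capacitor",{c:m},(.587,.178,0),z=read_state()["tool_pos"][2]-.1352,yaw=False))
E
```

```text
t 6.45 pos [0.5844 0.1785 0.2573] psi 0.284 q6 1.54 w 0.546 gf 36.9 F [ 0.9 -0.6 -1.7] | turn z -0.0 shift if turned first [  1.9   1.6 112.3] if not [  1.9   1.6 112.3] axis tilt [ 0.96   0.28  -0.002]
scene 610 (array([0.5845, 0.1779, 0.    ]), np.float64(0.594))
```

Request:
{"name": "step_arm", "arguments": {
  "targets": [
    [[0,0,0],[1,1,20],40],
    [[0,0,0],[1,0.5,30],40],
    [[0,0,0],[0,0,30],40],
    [[0,0,0],[0,0,20],40],
    [[0,0,0],[0,0,8],40]
  ]
}}

```text
time: 7.07
tool_pos: [0.5847, 0.1758, 0.1459]
tcp_rot: [3.11, 0.44, -0.011]
wrist_force: [-0.9, -0.6, -2.4]
width: 0.549
grip_force: 36.9
```

Request:
{"name": "step_arm", "arguments": {
  "targets": [
    [[0,0,0],[0,0,2],40],
    [[0,0,0],[0,0,2],40],
    [[0,0,0],[0,0,1.5],40],
    [[0,0,0],[0,0,0],40]
  ]
}}

```text
time: 7.4
tool_pos: [0.5884, 0.1779, 0.1461]
tcp_rot: [-3.11, -0.442, -0.005]
wrist_force: [-0.3, -0.5, -1.6]
width: 0.55
grip_force: 36.9
```

```bash
python3 - <<'E'
from h import *
go(.5866,.1775,.1422)
E
```

```text
t 7.4 pos [0.5884 0.1779 0.1461] psi 0.283 q6 1.54 w 0.55 gf 36.9 F [-0.3 -0.5 -1.6] | turn z -0.0 shift if turned first [-1.9 -0.2  3.9] if not [-1.9 -0.2  3.9] axis tilt [0.96  0.279 0.003]
```

Request:
{"name": "step_arm", "arguments": {
  "targets": [
    [[0,0,0],[-1,0,1.5],40],
    [[0,0,0],[-1,0,1.5],40],
    [[0,0,0],[0,0,1],40],
    [[0,0,0],[0,0,0],40]
  ]
}}

```text
time: 7.73
tool_pos: [0.5863, 0.1775, 0.1423]
tcp_rot: [-3.11, -0.443, -0.004]
wrist_force: [-1.6, -0.0, 4.8]
width: 0.549
grip_force: 37.3
```

Contact: the wrist force rose by about 6.5 N. I'll release gently and then rise.

Request:
{"name": "step_arm", "arguments": {
  "targets": [
    [[0,0,0],[0,0,0],52],
    [[0,0,0],[0,0,0],58],
    [[0,0,0],[0,0,0],66],
    [[0,0,0],[0,0,0],76],
    [[0,0,0],[0,0,0],80]
  ]
}}

```text
time: 8.15
tool_pos: [0.5852, 0.1771, 0.1402]
tcp_rot: [3.11, 0.443, -0.0]
wrist_force: [0.1, 0.5, -0.7]
width: 0.932
grip_force: 0.0
```

Request:
{"name": "step_arm", "arguments": {
  "targets": [
    [[0,0,0],[0,0,-10],80],
    [[0,0,0],[0,0,-30],80],
    [[0,0,0],[0,0,-35],80],
    [[0,0,0],[0,0,-35],80],
    [[0,0,0],[0,0,-10],80]
  ]
}}

```text
time: 8.57
tool_pos: [0.5881, 0.1779, 0.2679]
tcp_rot: [-3.109, -0.443, -0.016]
wrist_force: [1.3, 0.1, 1.2]
width: 0.937
grip_force: 0.0
```

```bash
python3 - <<'E'
from h import *
go(.434,.124,.26,1.655)
im=read_camera("scene");m=mask("scene","capacitor");print(fit("capacitor",{"scene":m},(.587,.178,0),z=.007,yaw=False))
cv2.imwrite("pics/s3.png",cv2.resize(im[130:300,150:360],None,fx=3.5,fy=3.5,interpolation=cv2.INTER_CUBIC)[:,:,::-1])
E
```

```text
t 8.57 pos [0.5881 0.1779 0.2679] psi 0.283 q6 1.54 w 0.937 gf 0.0 F [1.3 0.1 1.2] | turn z -1.372 shift if turned first [ -40.8 -158.1    7.9] if not [-163.     8.8    7.9] axis tilt [0.96  0.279 0.01 ]
(array([0.5865, 0.1773, 0.    ]), np.float64(0.852))
```

View pics/s3.png

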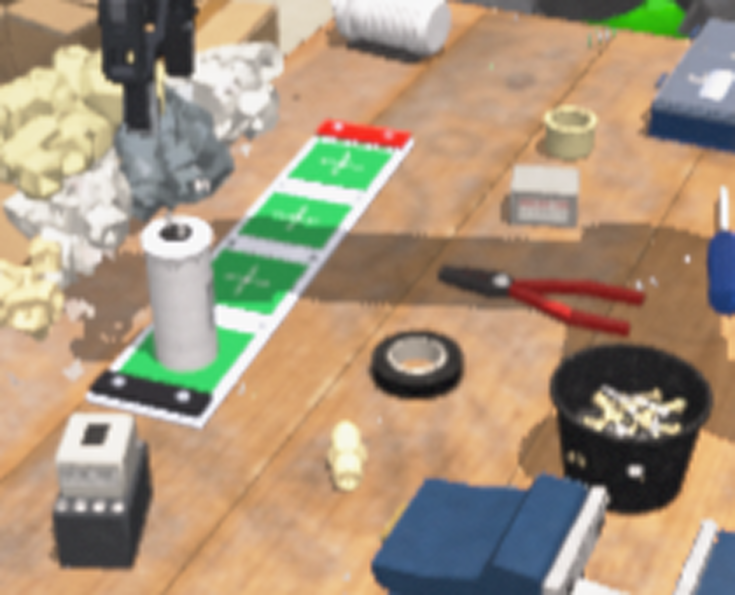

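The capacitor stands upright and centred on the black-end pad: crop (185,290), fit (0.5865, 0.1773). The tape is next, at crop (417,366).

Request:
{"name": "step_arm", "arguments": {
  "targets": [
    [[0,0,-0.115],[0,0,0],85],
    [[0,0,-0.115],[0,0,0],85],
    [[0,0,-0.115],[0,0,0],85],
    [[0,0,-0.115],[0,0,0],85],
    [[0,0,-0.115],[0,0,0],85]
  ]
}}

```text
time: 9.08
tool_pos: [0.584, 0.1768, 0.2577]
tcp_rot: [-2.853, -1.314, 0.007]
wrist_force: [0.2, -0.3, -0.3]
width: 0.994
grip_force: 0.0
```

Request:
{"name": "step_arm", "arguments": {
  "targets": [
    [[0,0,-0.115],[0,0,0],85],
    [[0,0,-0.115],[0,0,0],85],
    [[0,0,-0.115],[0,0,0],85],
    [[0,0,-0.115],[0,0,0],85],
    [[0,0,-0.115],[0,0,0],85]
  ]
}}

```text
time: 9.5
tool_pos: [0.584, 0.1768, 0.2577]
tcp_rot: [-2.362, -2.068, 0.006]
wrist_force: [0.4, 0.3, -0.2]
width: 0.995
grip_force: 0.0
```

Request:
{"name": "step_arm", "arguments": {
  "targets": [
    [[0,0,-0.115],[0,0,0],85],
    [[0,0,-0.107],[0,0,0],85],
    [[0,0,0],[-8,-32,0],85],
    [[0,0,0],[-8,-32,0],85],
    [[0,0,0],[-8,-32,0],85]
  ]
}}

```text
time: 9.92
tool_pos: [0.4895, 0.1446, 0.2574]
tcp_rot: [-2.124, -2.311, 0.007]
wrist_force: [0.5, -0.9, 0.3]
width: 0.995
grip_force: 0.0
```

Request:
{"name": "step_arm", "arguments": {
  "targets": [
    [[0,0,0],[-8,-32,0],85],
    [[0,0,0],[-8,-30,0],85],
    [[0,0,0],[0,0,10],85],
    [[0,0,0],[0,0,0],85]
  ]
}}

```text
time: 10.25
tool_pos: [0.4282, 0.1233, 0.2471]
tcp_rot: [-2.125, -2.31, 0.006]
wrist_force: [-0.4, 0.2, 0.1]
width: 0.996
grip_force: 0.0
```

```bash
python3 - <<'E'
from h import *
print(at("scene",(268.8,234.4),.011).round(4))
for c in("scene","top"):
    im=read_camera(c); r=cut_out(c,"black_tape")
    for q in r[:2]:
        m=q["region"].astype(np.uint8); 
        if q["score"]<.3 or m.sum()<50: continue
        h=cv2.convexHull(np.argwhere(m)[:,::-1].astype(np.int32)); f=np.zeros_like(m); cv2.fillConvexPoly(f,h,1)
        print(c,q["score"],q["extent"],fit("black_tape",{c:f>0},(.433,.123,0),yaw=False))
go(.432,.124,.08,1.655); print(nose_length)
E
```

```text
[0.427  0.1292 0.011 ]
scene 0.79 [255.6, 224.2, 281.2, 243.5] (array([0.4295, 0.1242, 0.    ]), np.float64(0.89))
t 10.45 pos [0.4321 0.1243 0.2501] psi 1.655 q6 0.14 w 0.995 gf 0.0 F [-0.8  0.1 -0.7] | turn z -0.0 shift if turned first [-3.000e-01 -1.000e-01  1.701e+02] if not [-3.000e-01 -1.000e-01  1.701e+02] axis tilt [-0.084  0.996 -0.   ]
0.0726
```

Request:
{"name": "step_arm", "arguments": {
  "targets": [
    [[0,0,0],[0,-1.5,30],85],
    [[0,0,0],[0,0,35],85],
    [[0,0,0],[0,0,35],85],
    [[0,0,0],[0,0,35],85],
    [[0,0,0],[0,0,20],85]
  ]
}}

```text
time: 10.87
tool_pos: [0.4287, 0.1238, 0.0919]
tcp_rot: [-2.124, -2.311, 0.006]
wrist_force: [-1.2, -0.2, 0.4]
width: 1.001
grip_force: 0.0
```

Request:
{"name": "step_arm", "arguments": {
  "targets": [
    [[0,0,0],[0,0,10],85],
    [[0,0,0],[0,0,4],85],
    [[0,0,0],[0,0,3],85],
    [[0,0,0],[0,0,0],85]
  ]
}}

```text
time: 11.2
tool_pos: [0.431, 0.1243, 0.0791]
tcp_rot: [2.126, 2.312, 0.002]
wrist_force: [-0.4, -0.0, 0.1]
width: 0.996
grip_force: 0.0
```

```bash
python3 - <<'E'
from h import *
go(.432,.124,.077,1.655)
im=read_camera("scene")
cv2.imwrite("pics/s4.png",cv2.resize(im[190:280,210:330],None,fx=6,fy=6,interpolation=cv2.INTER_CUBIC)[:,:,::-1])
E
```

```text
t 11.2 pos [0.431  0.1243 0.0791] psi 1.655 q6 0.14 w 0.996 gf 0.0 F [-0.4 -0.   0.1] | turn z -0.0 shift if turned first [-0.3  1.   2.1] if not [-0.3  1.   2.1] axis tilt [-0.084  0.996  0.   ]
```

View pics/s4.png

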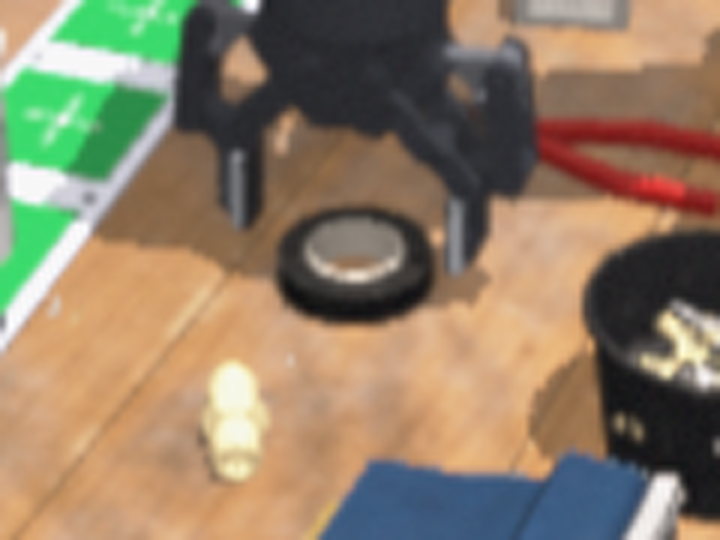

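The fingers straddle the tape, with tips at crop (240,225) and (458,270) and the tape at (355,265). I'll lower slightly and close.

Request:
{"name": "step_arm", "arguments": {
  "targets": [
    [[0,0,0],[0,0,2],85],
    [[0,0,0],[0,0,0],70],
    [[0,0,0],[0,0,0],60],
    [[0,0,0],[0,0,0],58],
    [[0,0,0],[0,0,0],58]
  ],
  "grip_force": 30
}}

```text
time: 11.67
tool_pos: [0.4304, 0.1241, 0.0777]
tcp_rot: [2.126, 2.312, 0.002]
wrist_force: [-1.7, -0.3, 6.5]
width: 0.732
grip_force: 31.4
```

Request:
{"name": "step_arm", "arguments": {
  "targets": [
    [[0,0,0],[0,0,0],58],
    [[0,0,0],[0,0,0],58],
    [[0,0,0],[0,0,0],58]
  ]
}}

```text
time: 11.92
tool_pos: [0.4304, 0.1241, 0.0777]
tcp_rot: [2.126, 2.312, 0.002]
wrist_force: [-2.1, -0.2, 6.6]
width: 0.726
grip_force: 31.3
```

Request:
{"name": "step_arm", "arguments": {
  "targets": [
    [[0,0,0],[0,0,-10],58],
    [[0,0,0],[0,0,-25],58],
    [[0,0,0],[0,0,-30],58],
    [[0,0,0],[0,0,-30],58],
    [[0,0,0],[0,0,-5],58]
  ]
}}

```text
time: 12.33
tool_pos: [0.4329, 0.1247, 0.1824]
tcp_rot: [2.122, 2.309, 0.013]
wrist_force: [1.6, 0.4, 0.6]
width: 0.731
grip_force: 33.2
```

```bash
python3 - <<'E'
from h import *
go(.612,-.1222,.177,1.655)
im=read_camera("scene")
cv2.imwrite("pics/s5.png",cv2.resize(im[130:280,210:330],None,fx=4,fy=4,interpolation=cv2.INTER_CUBIC)[:,:,::-1])
E
```

```text
t 12.33 pos [0.4329 0.1247 0.1824] psi 1.655 q6 0.14 w 0.731 gf 33.2 F [1.6 0.4 0.6] | turn z -0.0 shift if turned first [-261.1  157.7    5.4] if not [-261.   157.7    5.4] axis tilt [-0.084  0.996  0.001]
```

View pics/s5.png

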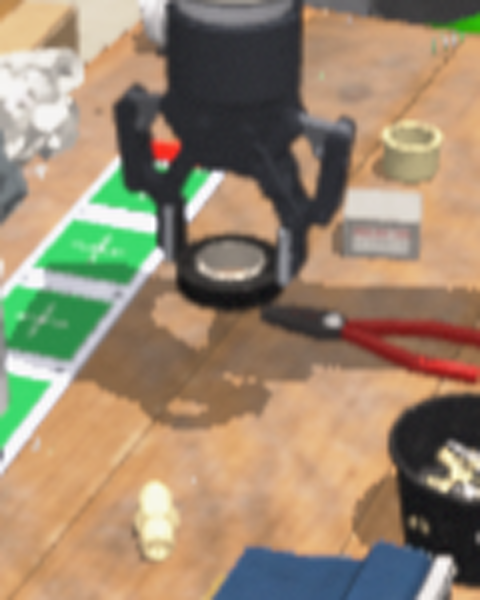

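```bash
python3 - <<'E'
from h import *
s=read_state();z=s["tool_pos"][2]-.0777
for c in("scene","top"):
    read_camera(c); r=cut_out(c,"black_tape")
    for q in r[:1]:
        m=q["region"].astype(np.uint8)
        h=cv2.convexHull(np.argwhere(m)[:,::-1].astype(np.int32)); f=np.zeros_like(m); cv2.fillConvexPoly(f,h,1)
        print(c,q["score"],q["extent"],fit("black_tape",{c:f>0},(.433,.123,0),z=z,yaw=False))
    print(tip_of(c,"black_tape")[:1])
# expected outline
for c in ("scene",):
    p=proj(c,M["black_tape"][0]+[.4329,.1247,z]); print(p.min(0),p.max(0))
E
```

```text
scene 0.98 [253.3, 186.8, 281.5, 206.5] (array([0.4324, 0.1268, 0.    ]), np.float64(0.904))
[{'at': [200.1, 266.9], 'score': 0.7}]
[{'at': [165.4, 174.7], 'score': 0.32}]
[253.58741995 187.60736983] [281.27119447 208.49468138]
```

Request:
{"name": "step_arm", "arguments": {
  "targets": [
    [[0,0,0],[-14,8,0],58],
    [[0,0,0],[-26,16,0],58],
    [[0,0,0],[-29,17.5,0],58],
    [[0,0,0],[-29,17.5,0],58],
    [[0,0,0],[-29,17.5,0],58]
  ]
}}

```text
time: 13.1
tool_pos: [0.5164, 0.0027, 0.1748]
tcp_rot: [-2.124, -2.312, 0.003]
wrist_force: [0.4, -0.5, -0.5]
width: 0.729
grip_force: 33.2
```

Request:
{"name": "step_arm", "arguments": {
  "targets": [
    [[0,0,0],[-29,17.5,0],58],
    [[0,0,0],[-29,17.5,0],58],
    [[0,0,0],[-29,17.5,0],58],
    [[0,0,0],[-29,17.5,0],58],
    [[0,0,0],[-18,11.2,0],58]
  ]
}}

```text
time: 13.52
tool_pos: [0.6096, -0.1256, 0.1745]
tcp_rot: [-2.127, -2.311, 0.002]
wrist_force: [0.3, 0.1, -0.3]
width: 0.731
grip_force: 33.2
```

Request:
{"name": "step_arm", "arguments": {
  "targets": [
    [[0,0,0],[0,0,10],58],
    [[0,0,0],[0,0,25],58],
    [[0,0,0],[0,0,25],58],
    [[0,0,0],[0,0,18],58],
    [[0,0,0],[0,0,5],58]
  ]
}}

```text
time: 13.93
tool_pos: [0.6045, -0.1216, 0.0874]
tcp_rot: [-2.12, -2.306, 0.008]
wrist_force: [-0.9, -0.0, -2.3]
width: 0.729
grip_force: 33.2
```

Request:
{"name": "step_arm", "arguments": {
  "targets": [
    [[0,0,0],[0,0,0],58],
    [[0,0,0],[0,0,0],58],
    [[0,0,0],[0,0,0],58]
  ]
}}

```text
time: 14.18
tool_pos: [0.6096, -0.1228, 0.0944]
tcp_rot: [2.125, 2.312, 0.001]
wrist_force: [0.6, -1.4, -0.7]
width: 0.732
grip_force: 33.2
```

```bash
python3 - <<'E'
from h import *
go(.612,-.1232,.0847,1.655)
E
```

```text
t 14.18 pos [ 0.6096 -0.1228  0.0944] psi 1.655 q6 -0.32 w 0.732 gf 33.2 F [ 0.6 -1.4 -0.7] | turn z 0.0 shift if turned first [-0.6  2.4  9.7] if not [-0.6  2.4  9.7] axis tilt [-0.084  0.996 -0.001]
```

Request:
{"name": "step_arm", "arguments": {
  "targets": [
    [[0,0,0],[-0.5,2.4,3],58],
    [[0,0,0],[0,0,3],58],
    [[0,0,0],[0,0,2],58],
    [[0,0,0],[0,0,1.5],58],
    [[0,0,0],[0,0,0],58]
  ]
}}

```text
time: 14.6
tool_pos: [0.6116, -0.1233, 0.0848]
tcp_rot: [2.126, 2.312, 0.001]
wrist_force: [-1.9, 0.4, 4.2]
width: 0.729
grip_force: 33.7
```

Request:
{"name": "step_arm", "arguments": {
  "targets": [
    [[0,0,0],[0,0,0],58],
    [[0,0,0],[0,0,0],58]
  ]
}}

```text
time: 14.77
tool_pos: [0.6116, -0.1233, 0.0848]
tcp_rot: [2.126, 2.312, 0.001]
wrist_force: [-1.6, 1.4, 5.3]
width: 0.73
grip_force: 34.0
```

Request:
{"name": "step_arm", "arguments": {
  "targets": [
    [[0,0,0],[0,0,0],66],
    [[0,0,0],[0,0,0],72],
    [[0,0,0],[0,0,0],80],
    [[0,0,0],[0,0,0],84],
    [[0,0,0],[0,0,0],84]
  ]
}}

```text
time: 15.18
tool_pos: [0.611, -0.1232, 0.0835]
tcp_rot: [-2.126, -2.312, 0.0]
wrist_force: [0.8, 0.4, -0.6]
width: 0.982
grip_force: 0.0
```

Request:
{"name": "step_arm", "arguments": {
  "targets": [
    [[0,0,0],[0,0,-10],84],
    [[0,0,0],[0,0,-30],84],
    [[0,0,0],[0,0,-35],84],
    [[0,0,0],[0,0,-35],84],
    [[0,0,0],[0,0,-20],84]
  ]
}}

```text
time: 15.6
tool_pos: [0.6129, -0.1236, 0.2191]
tcp_rot: [2.123, 2.309, 0.005]
wrist_force: [-0.1, 0.6, 0.4]
width: 0.981
grip_force: 0.0
```

```bash
python3 - <<'E'
from h import *
go(.4235,-.1245,.21,.30)
read_camera("scene"); r=cut_out("scene","black_tape")
for q in r[:1]:
        m=q["region"].astype(np.uint8)
        h=cv2.convexHull(np.argwhere(m)[:,::-1].astype(np.int32)); f=np.zeros_like(m); cv2.fillConvexPoly(f,h,1)
        print(q["score"],q["extent"],fit("black_tape",{"scene":f>0},(.612,-.122,0),z=.007,yaw=False))
E
```

```text
t 15.6 pos [ 0.6129 -0.1236  0.2191] psi 1.655 q6 -0.32 w 0.981 gf 0.0 F [-0.1  0.6  0.4] | turn z 1.355 shift if turned first [-181.2  -55.1    9.1] if not [  15.  -188.8    9.1] axis tilt [-0.084  0.996 -0.002]
0.62 [234.5, 162.3, 255.9, 181.1] (array([ 0.6136, -0.1247,  0.    ]), np.float64(0.932))
```

Request:
{"name": "step_arm", "arguments": {
  "targets": [
    [[0,0,0.113],[0,0,0],84],
    [[0,0,0.113],[0,0,0],84],
    [[0,0,0.113],[0,0,0],84],
    [[0,0,0.113],[0,0,0],84],
    [[0,0,0.113],[0,0,0],84]
  ]
}}

```text
time: 16.12
tool_pos: [0.6105, -0.1231, 0.213]
tcp_rot: [-2.69, -1.62, 0.002]
wrist_force: [0.6, 0.3, 0.2]
width: 0.983
grip_force: 0.0
```

Request:
{"name": "step_arm", "arguments": {
  "targets": [
    [[0,0,0.113],[0,0,0],84],
    [[0,0,0.113],[0,0,0],84],
    [[0,0,0.113],[0,0,0],84],
    [[0,0,0.113],[0,0,0],84],
    [[0,0,0.113],[0,0,0],84]
  ]
}}

```text
time: 16.53
tool_pos: [0.6105, -0.1231, 0.2129]
tcp_rot: [-3.035, -0.806, 0.003]
wrist_force: [-0.0, 0.2, 0.5]
width: 0.985
grip_force: 0.0
```

Request:
{"name": "step_arm", "arguments": {
  "targets": [
    [[0,0,0.113],[0,0,0],84],
    [[0,0,0.112],[0,0,0],84],
    [[0,0,0],[-31,-9,0],84],
    [[0,0,0],[-30,-9,0],84],
    [[0,0,0],[-30,-9,0],84]
  ]
}}

```text
time: 16.95
tool_pos: [0.5147, -0.124, 0.2126]
tcp_rot: [-3.105, -0.47, 0.004]
wrist_force: [0.3, -0.4, 0.7]
width: 0.979
grip_force: 0.0
```

Request:
{"name": "step_arm", "arguments": {
  "targets": [
    [[0,0,0],[-30,-9,0],84],
    [[0,0,0],[-30,-9,0],84],
    [[0,0,0],[-30,-10,0],84],
    [[0,0,0],[0,0,0],84],
    [[0,0,0],[0,0,0],84]
  ]
}}

```text
time: 17.37
tool_pos: [0.4201, -0.1238, 0.2131]
tcp_rot: [-3.106, -0.468, 0.002]
wrist_force: [0.1, -0.8, 1.0]
width: 0.98
grip_force: 0.0
```

```bash
python3 - <<'E'
from h import *
read_camera("scene")
print(fit("relay_box",{"scene":mask("scene","relay_box")},(.4235,-.1245,-1.27)),tip_of("scene","relay_box")[:1])
go(.4235,-.1245,.085,.30)
E
```

```text
(array([ 0.424 , -0.1282, -1.2548]), np.float64(0.859)) [{'at': [192.7, 307.2], 'score': 0.78}]
t 17.52 pos [ 0.4231 -0.1243  0.2143] psi 0.3 q6 0.93 w 0.985 gf 0.0 F [0.1 0.3 0.1] | turn z -0.0 shift if turned first [  0.3   0.3 129.3] if not [  0.3   0.3 129.3] axis tilt [0.955 0.295 0.001]
```

Request:
{"name": "step_arm", "arguments": {
  "targets": [
    [[0,0,0],[0,1,30],84],
    [[0,0,0],[0,0,35],84],
    [[0,0,0],[0,0,35],84],
    [[0,0,0],[0,0,24],84],
    [[0,0,0],[0,0,10],84]
  ]
}}

```text
time: 17.93
tool_pos: [0.421, -0.1243, 0.0763]
tcp_rot: [-3.103, -0.47, 0.008]
wrist_force: [-0.8, -0.5, -0.0]
width: 0.984
grip_force: 0.0
```

Request:
{"name": "step_arm", "arguments": {
  "targets": [
    [[0,0,0],[0,0,0],70],
    [[0,0,0],[0,0,0],55],
    [[0,0,0],[0,0,0],40],
    [[0,0,0],[0,0,0],36],
    [[0,0,0],[0,0,0],36]
  ],
  "grip_force": 25
}}

```text
time: 18.35
tool_pos: [0.4242, -0.1257, 0.0818]
tcp_rot: [3.104, 0.469, 0.006]
wrist_force: [0.4, -0.1, 2.9]
width: 0.509
grip_force: 27.3
```

Request:
{"name": "step_arm", "arguments": {
  "targets": [
    [[0,0,0],[0,0,0],36],
    [[0,0,0],[0,0,0],36],
    [[0,0,0],[0,0,0],36],
    [[0,0,0],[0,0,0],36]
  ]
}}

```text
time: 18.68
tool_pos: [0.4242, -0.1257, 0.0818]
tcp_rot: [3.104, 0.469, 0.006]
wrist_force: [0.6, -0.6, 6.4]
width: 0.511
grip_force: 27.7
```

Request:
{"name": "step_arm", "arguments": {
  "targets": [
    [[0,0,0],[0,0,-10],36],
    [[0,0,0],[0,0,-25],36],
    [[0,0,0],[0,0,-30],36],
    [[0,0,0],[0,0,-30],36],
    [[0,0,0],[0,0,-5],36]
  ]
}}

```text
time: 19.1
tool_pos: [0.425, -0.1261, 0.1856]
tcp_rot: [3.102, 0.469, 0.012]
wrist_force: [2.0, -0.9, 0.0]
width: 0.514
grip_force: 26.8
```

```bash
python3 - <<'E'
from h import *
im=read_camera("scene");go(.6035,-.0225,.18,.084)
cv2.imwrite("pics/s6.png",cv2.resize(im[110:230,230:350],None,fx=4.5,fy=4.5,interpolation=cv2.INTER_CUBIC)[:,:,::-1])
E
```

```text
t 19.15 pos [ 0.4247 -0.126   0.1846] psi 0.3 q6 0.93 w 0.507 gf 26.8 F [ 0.6 -0.6 -1.1] | turn z 0.216 shift if turned first [186.8 -88.1   4.6] if not [201.4 -46.    4.6] axis tilt [0.955 0.295 0.007]
```

View pics/s6.png

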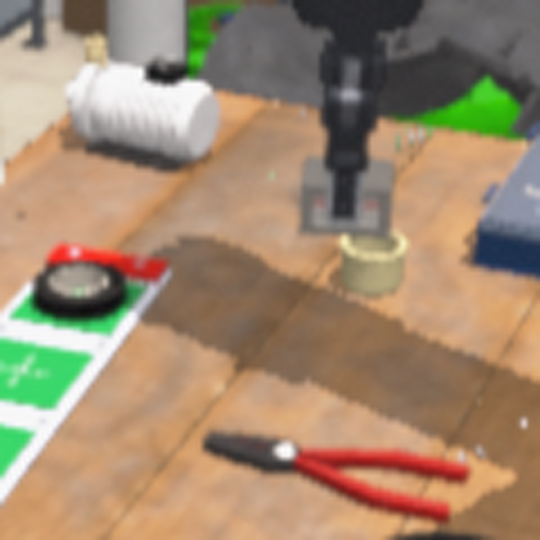

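The carton (crop (345,200)) is held level and centred in the fingers, and the tape lies on the red-end pad at (80,290). I'll carry the carton to the second pad.

Request:
{"name": "step_arm", "arguments": {
  "targets": [
    [[0,0,0.108],[0,0,0],36],
    [[0,0,0.108],[0,0,0],36],
    [[0,0,0],[20,-9,0],36],
    [[0,0,0],[27,-13,0],36],
    [[0,0,0],[27,-13,0],36]
  ]
}}

```text
time: 19.57
tool_pos: [0.4923, -0.0835, 0.1786]
tcp_rot: [-3.138, -0.129, 0.004]
wrist_force: [0.1, -1.5, 0.2]
width: 0.51
grip_force: 26.8
```

Request:
{"name": "step_arm", "arguments": {
  "targets": [
    [[0,0,0],[27,-13,0],36],
    [[0,0,0],[27,-13,0],36],
    [[0,0,0],[27,-13,0],36],
    [[0,0,0],[22,-10,0],36],
    [[0,0,0],[10,-4,0],36]
  ]
}}

```text
time: 19.98
tool_pos: [0.6028, -0.0201, 0.1786]
tcp_rot: [-3.138, -0.134, 0.001]
wrist_force: [0.3, -0.1, -0.7]
width: 0.511
grip_force: 26.8
```

Request:
{"name": "step_arm", "arguments": {
  "targets": [
    [[0,0,0],[0,0,10],36],
    [[0,0,0],[0,0,25],36],
    [[0,0,0],[0,0,25],36],
    [[0,0,0],[0,0,18],36],
    [[0,0,0],[0,0,3],36]
  ]
}}

```text
time: 20.4
tool_pos: [0.5958, -0.0222, 0.0932]
tcp_rot: [-3.138, -0.131, 0.017]
wrist_force: [-0.8, -0.8, -1.9]
width: 0.512
grip_force: 26.8
```

Request:
{"name": "step_arm", "arguments": {
  "targets": [
    [[0,0,0],[0,0,0],36],
    [[0,0,0],[0,0,0],36],
    [[0,0,0],[0,0,0],36]
  ]
}}

```text
time: 20.65
tool_pos: [0.6019, -0.0222, 0.1002]
tcp_rot: [3.139, 0.131, 0.003]
wrist_force: [-0.2, -0.4, 0.5]
width: 0.508
grip_force: 26.8
```

```bash
python3 - <<'E'
from h import *
go(.6035,-.0225,.0888,.084)
read_camera("scene");m=mask("scene","relay_box")
if m is not None: print(fit("relay_box",{"scene":m},(.6035,-.0225,-1.49),z=read_state()["tool_pos"][2]-.0818))
E
```

```text
t 20.65 pos [ 0.6019 -0.0222  0.1002] psi 0.083 q6 1.41 w 0.508 gf 26.8 F [-0.2 -0.4  0.5] | turn z -0.001 shift if turned first [ 1.6  0.5 11.4] if not [ 1.6  0.5 11.4] axis tilt [0.997 0.083 0.002]
(array([ 0.5989, -0.0218, -1.4265]), np.float64(0.607))
```

Request:
{"name": "step_arm", "arguments": {
  "targets": [
    [[0,0,0],[1.6,0,4],36],
    [[0,0,0],[0,0,3],36],
    [[0,0,0],[0,0,2.5],36],
    [[0,0,0],[0,0,2],36],
    [[0,0,0],[0,0,0.5],36]
  ]
}}

```text
time: 21.17
tool_pos: [0.6031, -0.0215, 0.0888]
tcp_rot: [-3.139, -0.132, 0.001]
wrist_force: [-7.7, 0.5, 16.7]
width: 0.514
grip_force: 28.8
```

Request:
{"name": "step_arm", "arguments": {
  "targets": [
    [[0,0,0],[0,0,0],36],
    [[0,0,0],[0,0,0],36]
  ]
}}

```text
time: 21.33
tool_pos: [0.6031, -0.0215, 0.0888]
tcp_rot: [3.139, 0.132, -0.0]
wrist_force: [-5.7, -0.5, 11.9]
width: 0.509
grip_force: 28.4
```

Request:
{"name": "step_arm", "arguments": {
  "targets": [
    [[0,0,0],[0,0,0],48],
    [[0,0,0],[0,0,0],54],
    [[0,0,0],[0,0,0],62],
    [[0,0,0],[0,0,0],62],
    [[0,0,0],[0,0,0],62]
  ]
}}

```text
time: 21.75
tool_pos: [0.6027, -0.0216, 0.0864]
tcp_rot: [-3.139, -0.132, 0.001]
wrist_force: [0.1, 0.2, -0.2]
width: 0.723
grip_force: 0.0
```

Request:
{"name": "step_arm", "arguments": {
  "targets": [
    [[0,0,0],[0,0,-10],62],
    [[0,0,0],[0,0,-35],62],
    [[0,0,0],[0,0,-38],62],
    [[0,0,0],[0,0,-38],62],
    [[0,0,0],[0,0,-38],62]
  ]
}}

```text
time: 22.17
tool_pos: [0.6025, -0.0216, 0.248]
tcp_rot: [-3.139, -0.132, 0.0]
wrist_force: [0.9, -0.5, 0.6]
width: 0.732
grip_force: 0.0
```

Request:
{"name": "step_arm", "arguments": {
  "targets": [
    [[0,0,0],[0,0,-38],85],
    [[0,0,0],[0,0,-15],85],
    [[0,0,0],[0,0,0],85]
  ]
}}

```text
time: 22.42
tool_pos: [0.6056, -0.0218, 0.3065]
tcp_rot: [3.137, 0.132, 0.018]
wrist_force: [0.9, 0.1, -0.6]
width: 0.995
grip_force: 0.0
```

```bash
python3 - <<'E'
from h import *
read_camera("scene");m=mask("scene","relay_box")
if m is not None: print(fit("relay_box",{"scene":m},(.6035,-.0225,-1.49),z=.007))
m=mask("scene","contactor"); print(fit("contactor",{"scene":m},(.538,.351,-1.12)))
go(.538,.351,.29,2.017)
E
```

```text
(array([ 0.6001, -0.0192, -1.4852]), np.float64(0.949))
(array([ 0.5383,  0.3502, -1.1458]), np.float64(0.935))
t 22.57 pos [ 0.6023 -0.0216  0.2983] psi 0.084 q6 1.41 w 0.992 gf 0.0 F [ 0.1  0.1 -0.6] | turn z -1.933 shift if turned first [363.8 102.8   8.3] if not [ -32.9 -376.6    8.3] axis tilt [ 0.996  0.084 -0.001]
```

Request:
{"name": "step_arm", "arguments": {
  "targets": [
    [[0,0,-0.12],[0,0,0],85],
    [[0,0,-0.12],[0,0,0],85],
    [[0,0,-0.12],[0,0,0],85],
    [[0,0,-0.12],[0,0,0],85],
    [[0,0,-0.12],[0,0,0],85]
  ]
}}

```text
time: 22.98
tool_pos: [0.6015, -0.0215, 0.2956]
tcp_rot: [-2.954, -1.061, 0.008]
wrist_force: [-0.2, -0.6, -0.6]
width: 0.994
grip_force: 0.0
```

Request:
{"name": "step_arm", "arguments": {
  "targets": [
    [[0,0,-0.12],[0,0,0],85],
    [[0,0,-0.12],[0,0,0],85],
    [[0,0,-0.12],[0,0,0],85],
    [[0,0,-0.12],[0,0,0],85],
    [[0,0,-0.12],[0,0,0],85]
  ]
}}

```text
time: 23.4
tool_pos: [0.6015, -0.0215, 0.2956]
tcp_rot: [-2.508, -1.886, 0.007]
wrist_force: [-0.1, 0.1, -1.1]
width: 0.998
grip_force: 0.0
```

Request:
{"name": "step_arm", "arguments": {
  "targets": [
    [[0,0,-0.12],[0,0,0],85],
    [[0,0,-0.12],[0,0,0],85],
    [[0,0,-0.12],[0,0,0],85],
    [[0,0,-0.12],[0,0,0],85],
    [[0,0,-0.12],[0,0,0],85]
  ]
}}

```text
time: 23.82
tool_pos: [0.6015, -0.0215, 0.2956]
tcp_rot: [-1.838, -2.542, 0.005]
wrist_force: [0.7, -0.1, 0.6]
width: 0.993
grip_force: 0.0
```

Request:
{"name": "step_arm", "arguments": {
  "targets": [
    [[0,0,-0.12],[0,0,0],85],
    [[0,0,0],[30,8,0],85],
    [[0,0,0],[36,10,0],85],
    [[0,0,0],[36,10,0],85],
    [[0,0,0],[36,10,0],85]
  ]
}}

```text
time: 24.23
tool_pos: [0.5778, 0.1204, 0.2957]
tcp_rot: [-1.692, -2.642, 0.005]
wrist_force: [0.3, -0.7, 0.3]
width: 0.993
grip_force: 0.0
```

Request:
{"name": "step_arm", "arguments": {
  "targets": [
    [[0,0,0],[36,10,0],85],
    [[0,0,0],[36,10,0],85],
    [[0,0,0],[36,10,0],85],
    [[0,0,0],[36,10,0],85],
    [[0,0,0],[36,10,0],85]
  ]
}}

```text
time: 24.65
tool_pos: [0.5475, 0.3051, 0.2957]
tcp_rot: [-1.691, -2.645, 0.007]
wrist_force: [0.7, 0.6, 0.7]
width: 0.993
grip_force: 0.0
```

Request:
{"name": "step_arm", "arguments": {
  "targets": [
    [[0,0,0],[36,10,0],85],
    [[0,0,0],[10,1,0],85],
    [[0,0,0],[0,0,0],85],
    [[0,0,0],[0,0,0],85]
  ]
}}

```text
time: 24.98
tool_pos: [0.539, 0.35, 0.2964]
tcp_rot: [-1.689, -2.647, 0.007]
wrist_force: [-0.3, -0.3, 0.3]
width: 0.996
grip_force: 0.0
```

```bash
python3 - <<'E'
from h import *
read_camera("scene")
m=mask("scene","contactor"); print(fit("contactor",{"scene":m},(.538,.351,-1.12)))
go(.538,.351,.12,2.006)
E
```

```text
(array([ 0.5395,  0.3491, -1.1092]), np.float64(0.904))
t 25.08 pos [0.5399 0.3488 0.2975] psi 2.003 q6 0.1 w 0.995 gf 0.0 F [ 0.3 -0.3  0.2] | turn z -0.003 shift if turned first [  2.8  -0.8 177.5] if not [  2.8  -0.8 177.5] axis tilt [-0.419  0.908 -0.001]
```

Request:
{"name": "step_arm", "arguments": {
  "targets": [
    [[0,0,0],[1,0,30],85],
    [[0,0,0],[1,0,38],85],
    [[0,0,0],[0,0,38],85],
    [[0,0,0],[0,0,35],85],
    [[0,0,0],[0,0,20],85]
  ]
}}

```text
time: 25.5
tool_pos: [0.5375, 0.3486, 0.1331]
tcp_rot: [-1.694, -2.642, 0.01]
wrist_force: [-1.6, -0.5, -0.2]
width: 0.992
grip_force: 0.0
```

Request:
{"name": "step_arm", "arguments": {
  "targets": [
    [[0,0,0],[0,0,12],85],
    [[0,0,0],[0,0,6],85],
    [[0,0,0],[0,0,0],85],
    [[0,0,0],[0,0,0],85]
  ]
}}

```text
time: 25.83
tool_pos: [0.5404, 0.352, 0.1213]
tcp_rot: [1.693, 2.645, 0.003]
wrist_force: [0.1, 0.6, 0.9]
width: 0.995
grip_force: 0.0
```

```bash
python3 - <<'E'
from h import *
im=read_camera("scene");go(.539,.35,.118,2.006)
cv2.imwrite("pics/s7.png",cv2.resize(im[200:310,130:250],None,fx=5,fy=5,interpolation=cv2.INTER_CUBIC)[:,:,::-1])
E
```

```text
t 25.88 pos [0.5407 0.3525 0.122 ] psi 2.003 q6 0.11 w 0.995 gf 0.0 F [-0.4  0.4  1. ] | turn z -0.003 shift if turned first [-1.5 -2.6  4. ] if not [-1.5 -2.6  4. ] axis tilt [-0.419  0.908  0.   ]
```

View pics/s7.png

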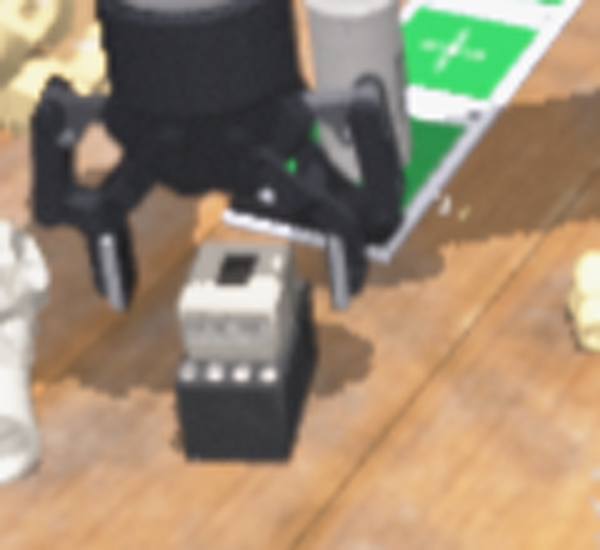

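The fingers straddle the upper block, with tips at crop (118,305) and (340,305) and the block centre about (238,310). I'll close on the upper block.

Request:
{"name": "step_arm", "arguments": {
  "targets": [
    [[0,0,0],[-1.5,-2,3],85],
    [[0,0,0],[0,0,0],65],
    [[0,0,0],[0,0,0],45],
    [[0,0,0],[0,0,0],34],
    [[0,0,0],[0,0,0],32]
  ],
  "grip_force": 45
}}

```text
time: 26.3
tool_pos: [0.5383, 0.3502, 0.1176]
tcp_rot: [1.692, 2.646, 0.002]
wrist_force: [-2.7, -1.7, 4.3]
width: 0.465
grip_force: 44.3
```

Request:
{"name": "step_arm", "arguments": {
  "targets": [
    [[0,0,0],[0,0,0],32],
    [[0,0,0],[0,0,0],32],
    [[0,0,0],[0,0,0],32],
    [[0,0,0],[0,0,0],32],
    [[0,0,0],[0,0,0],32]
  ]
}}

```text
time: 26.72
tool_pos: [0.5384, 0.3503, 0.1176]
tcp_rot: [1.692, 2.646, 0.002]
wrist_force: [-0.2, 1.7, 4.9]
width: 0.464
grip_force: 45.3
```

Request:
{"name": "step_arm", "arguments": {
  "targets": [
    [[0,0,0],[0,0,-10],32],
    [[0,0,0],[0,0,-30],32],
    [[0,0,0],[0,0,-35],32],
    [[0,0,0],[0,0,-35],32],
    [[0,0,0],[0,0,-35],32]
  ]
}}

```text
time: 27.13
tool_pos: [0.5369, 0.3493, 0.2619]
tcp_rot: [-1.692, -2.645, 0.005]
wrist_force: [1.0, 0.0, -2.7]
width: 0.462
grip_force: 45.6
```

Request:
{"name": "step_arm", "arguments": {
  "targets": [
    [[0,0,0],[0,0,-30],32],
    [[0,0,0],[0,0,-10],32],
    [[0,0,0],[0,0,0],32]
  ]
}}

```text
time: 27.38
tool_pos: [0.5392, 0.3507, 0.3055]
tcp_rot: [1.691, 2.644, 0.009]
wrist_force: [0.5, 0.5, -2.2]
width: 0.464
grip_force: 45.8
```

```bash
python3 - <<'E'
from h import *
im=read_camera("scene");go(.595,.0775,.30,1.655)
cv2.imwrite("pics/s8.png",cv2.resize(im[120:310,100:300],None,fx=3,fy=3,interpolation=cv2.INTER_CUBIC)[:,:,::-1])
E
```

```text
t 27.43 pos [0.5382 0.35   0.3023] psi 2.004 q6 0.1 w 0.464 gf 45.8 F [-0.  -0.3 -2.2] | turn z 0.349 shift if turned first [-276.3   33.7    2.3] if not [-271.2  -62.7    2.3] axis tilt [-0.42   0.908  0.   ]
```

View pics/s8.png

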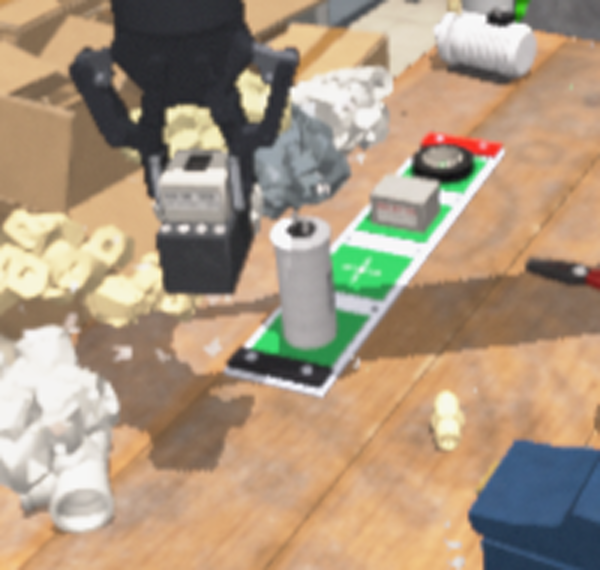

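The contactor (crop (205,225)) is held level, with its base about 0.18 m up, well clear of the capacitor (305,285). The carton is at (405,200) and the tape at (445,160), both in place. I'll carry it to the third pad.

Request:
{"name": "step_arm", "arguments": {
  "targets": [
    [[0,0,0.087],[0,0,0],32],
    [[0,0,0.087],[0,0,0],32],
    [[0,0,0.087],[0,0,0],32],
    [[0,0,0.088],[0,0,0],32],
    [[0,0,0],[-15,2,0],32]
  ]
}}

```text
time: 27.85
tool_pos: [0.5391, 0.3359, 0.297]
tcp_rot: [-2.125, -2.309, 0.01]
wrist_force: [0.5, -0.5, -3.0]
width: 0.466
grip_force: 45.7
```

Request:
{"name": "step_arm", "arguments": {
  "targets": [
    [[0,0,0],[-28,3.5,0],32],
    [[0,0,0],[-28,3.5,0],32],
    [[0,0,0],[-28,3.5,0],32],
    [[0,0,0],[-28,3.5,0],32],
    [[0,0,0],[-28,3.5,0],32]
  ]
}}

```text
time: 28.27
tool_pos: [0.5691, 0.1948, 0.2981]
tcp_rot: [-2.122, -2.313, 0.008]
wrist_force: [-0.4, 1.3, -3.2]
width: 0.465
grip_force: 45.7
```

Request:
{"name": "step_arm", "arguments": {
  "targets": [
    [[0,0,0],[-28,3.5,0],32],
    [[0,0,0],[-28,3.5,0],32],
    [[0,0,0],[-28,3.5,0],32],
    [[0,0,0],[-24,3,0],32],
    [[0,0,0],[-13,1,0],32]
  ]
}}

```text
time: 28.68
tool_pos: [0.5939, 0.0743, 0.2984]
tcp_rot: [-2.125, -2.31, 0.008]
wrist_force: [0.4, 0.7, -3.7]
width: 0.465
grip_force: 45.7
```

Request:
{"name": "step_arm", "arguments": {
  "targets": [
    [[0,0,0],[0,0,0],32],
    [[0,0,0],[0,0,0],32],
    [[0,0,0],[0,0,0],32]
  ]
}}

```text
time: 28.93
tool_pos: [0.5943, 0.0783, 0.3005]
tcp_rot: [-2.124, -2.312, 0.002]
wrist_force: [-0.6, -0.1, -2.7]
width: 0.462
grip_force: 45.7
```

```bash
python3 - <<'E'
from h import *
go(.595,.0775,.1246,1.655)
read_camera("scene");m=mask("scene","contactor")
if m is not None: print(fit("contactor",{"scene":m},(.595,.0775,-1.49),z=read_state()["tool_pos"][2]-.1176))
E
```

```text
t 28.93 pos [0.5943 0.0783 0.3005] psi 1.655 q6 0.0 w 0.462 gf 45.7 F [-0.6 -0.1 -2.7] | turn z 0.0 shift if turned first [ -0.8   0.6 175.9] if not [ -0.8   0.6 175.9] axis tilt [-0.084  0.996  0.001]
(array([ 0.5935,  0.0806, -1.4348]), np.float64(0.865))
```

Request:
{"name": "step_arm", "arguments": {
  "targets": [
    [[0,0,0],[-1.5,0.5,15],32],
    [[0,0,0],[0,0,28],32],
    [[0,0,0],[0,0,30],32],
    [[0,0,0],[0,0,30],32],
    [[0,0,0],[0,0,30],32]
  ]
}}

```text
time: 29.45
tool_pos: [0.5956, 0.0777, 0.1681]
tcp_rot: [2.123, 2.314, 0.002]
wrist_force: [0.4, -0.9, -2.4]
width: 0.465
grip_force: 45.8
```

Request:
{"name": "step_arm", "arguments": {
  "targets": [
    [[0,0,0],[0,0,20],32],
    [[0,0,0],[0,0,8],32],
    [[0,0,0],[0,0,0],32],
    [[0,0,0],[0,0,0],32],
    [[0,0,0],[0,0,0],32]
  ]
}}

```text
time: 29.87
tool_pos: [0.5972, 0.0769, 0.143]
tcp_rot: [2.124, 2.312, 0.004]
wrist_force: [-0.4, -0.6, -2.2]
width: 0.461
grip_force: 45.6
```

```bash
python3 - <<'E'
from h import *
go(.595,.0772,.1246,1.655)
E
```

```text
t 29.87 pos [0.5972 0.0769 0.143 ] psi 1.655 q6 0.0 w 0.461 gf 45.6 F [-0.4 -0.6 -2.2] | turn z 0.0 shift if turned first [ 0.5 -2.2 18.4] if not [ 0.5 -2.2 18.4] axis tilt [-0.085  0.996  0.   ]
```

Request:
{"name": "step_arm", "arguments": {
  "targets": [
    [[0,0,0],[0,-1.5,6],32],
    [[0,0,0],[0,0,4],32],
    [[0,0,0],[0,0,3],32],
    [[0,0,0],[0,0,2.5],32],
    [[0,0,0],[0,0,1],32]
  ]
}}

```text
time: 30.28
tool_pos: [0.5941, 0.0761, 0.1246]
tcp_rot: [-2.126, -2.312, 0.0]
wrist_force: [-2.0, 0.7, 5.2]
width: 0.462
grip_force: 46.4
```

Request:
{"name": "step_arm", "arguments": {
  "targets": [
    [[0,0,0],[0,0,0.5],32],
    [[0,0,0],[0,0,0.5],32],
    [[0,0,0],[0,0,0],32]
  ]
}}

```text
time: 30.53
tool_pos: [0.5942, 0.0761, 0.1245]
tcp_rot: [-2.126, -2.312, 0.001]
wrist_force: [-3.7, -1.3, 5.6]
width: 0.461
grip_force: 46.4
```

In contact at the expected height. I'll release, rise, and check everything.

Request:
{"name": "step_arm", "arguments": {
  "targets": [
    [[0,0,0],[0,0,0],44],
    [[0,0,0],[0,0,0],50],
    [[0,0,0],[0,0,0],60],
    [[0,0,0],[0,0,0],72],
    [[0,0,0],[0,0,0],72]
  ]
}}

```text
time: 30.95
tool_pos: [0.5943, 0.0762, 0.1233]
tcp_rot: [2.126, 2.313, 0.0]
wrist_force: [-0.3, -0.3, -0.6]
width: 0.846
grip_force: 0.0
```

Request:
{"name": "step_arm", "arguments": {
  "targets": [
    [[0,0,0],[0,0,-10],72],
    [[0,0,0],[0,0,-35],72],
    [[0,0,0],[0,0,-38],72],
    [[0,0,0],[0,0,-38],72],
    [[0,0,0],[0,0,-38],72]
  ]
}}

```text
time: 31.37
tool_pos: [0.5938, 0.0762, 0.2846]
tcp_rot: [2.126, 2.313, 0.0]
wrist_force: [-0.0, -0.1, 0.7]
width: 0.842
grip_force: 0.0
```

Request:
{"name": "step_arm", "arguments": {
  "targets": [
    [[0,0,0],[0,-38,-10],72],
    [[0,0,0],[0,-38,0],72],
    [[0,0,0],[0,-38,0],72],
    [[0,0,0],[0,-38,0],72],
    [[0,0,0],[0,0,0],72]
  ]
}}

```text
time: 31.78
tool_pos: [0.4356, 0.063, 0.2911]
tcp_rot: [-2.123, -2.31, 0.007]
wrist_force: [-0.6, -0.2, 0.4]
width: 0.843
grip_force: 0.0
```

```bash
python3 - <<'E'
from h import *
im=read_camera("scene"); it=read_camera("top")
P=dict(black_tape=(.612,-.1222,0),relay_box=(.6035,-.0225,-1.49),contactor=(.595,.0772,-1.49),capacitor=(.5866,.1775,0))
for n,p in P.items():
    for c in("scene","top"):
        m=mask(c,n)
        if m is None: continue
        if n=="black_tape":
            h=cv2.convexHull(np.argwhere(m)[:,::-1].astype(np.int32)); f=np.zeros(m.shape,np.uint8); cv2.fillConvexPoly(f,h,1); m=f>0
        q,s=fit(n,{c:m},p,z=.007,yaw=n in("relay_box","contactor")); print(n,c,q,s,"err mm",(1000*np.hypot(*(q[:2]-p[:2]))).round(1))
go(.45,.07,.3)
cv2.imwrite("pics/s9.png",cv2.resize(im[120:300,150:350],None,fx=3.3,fy=3.3,interpolation=cv2.INTER_CUBIC)[:,:,::-1])
E
```

```text
black_tape top [ 0.6121 -0.1223  0.    ] 0.938 err mm 0.1
relay_box scene [ 0.6    -0.0323 -2.5556] 0.672 err mm 10.4
relay_box top [ 0.6018 -0.0212 -1.551 ] 0.925 err mm 2.1
contactor scene [ 0.5914  0.0768 -1.317 ] 0.897 err mm 3.6
capacitor scene [0.5859 0.1783 0.    ] 0.883 err mm 1.1
capacitor top [0.5925 0.1739 0.    ] 0.136 err mm 6.9
t 32.28 pos [0.4435 0.0635 0.2923] psi 1.655 q6 0.0 w 0.845 gf 0.0 F [-0.2  0.4 -0.1] | turn z -0.0 shift if turned first [ 5.9  7.  -7.7] if not [ 5.9  7.  -7.7] axis tilt [-0.084  0.996  0.   ]
```

View pics/s9.png

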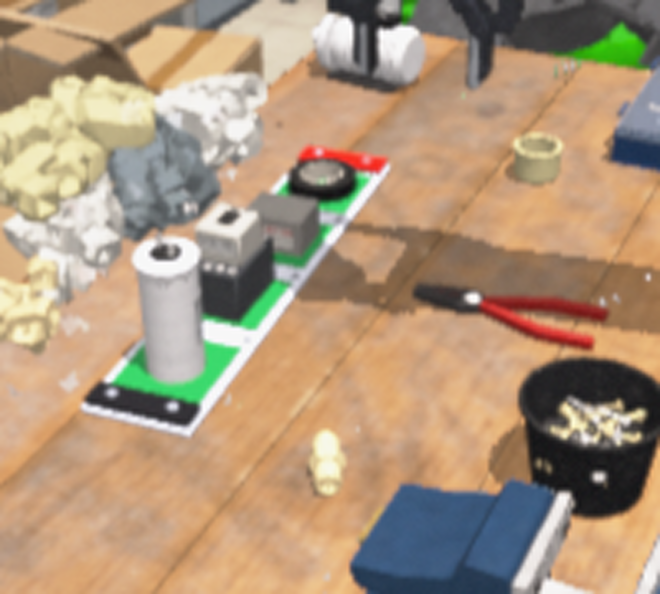

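All four stand upright, each on its pad and in order. From the red end they are the tape (crop (322,178)), carton (288,225), contactor (235,260) and capacitor (170,310). The 10 mm reading for the carton comes from the contactor partly hiding it in the scene camera; the top view gives 2 mm. The gripper is clear of everything.

```bash
python3 -c "
from workcell import *
print(finish_job())"
```

```text
the job is handed in; nothing more can be done
None
```

I handed the job in at about 32 s: the tape, carton, contactor and capacitor stand upright on the four pads in that order from the red end to the black. Camera fits before hand-in put each within about 4 mm of its cross, but the judge's verdict was not shown.

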